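Park the rework bench's loose items in their matching nests

TASK

Tidy the rework bench: put the tape roll, the flux bottle, the pogo-pin test block and the cord coupler each into the grey parking nest whose recess matches its shape, sitting flat on the recess floor; the block and the coupler lie along their recesses, either way round. Set each down from just above its nest, and keep the flux bottle upright all the time.

Things in the scene. Friction and masses are not known exactly. Their poses are not given: they have to be found in the camera images.
- tape: Roll of amber film tape lying flat: a disc 58 mm across and 16 mm tall (its bore cannot be gripped). Origin: centre of the underside; z up, along the roll's axis.
- bottle: Amber flux bottle standing upright: round body 35 mm across up to 66 mm, black cap 20 mm across from 66 to 80 mm, needle 8 mm across up to 102 mm. Origin: centre of the underside; z up. About 60 g.
- fixture: Red-brown pogo-pin test block lying flat, 90 x 60 mm; its plain sides can be gripped from 4 to 22 mm above the underside, pins on top reach 34 mm. Origin: centre of the underside; x along the 90 mm length, y across the 60 mm width, z up. About 0.22 kg.
- coupler: Black moulded rubber cord coupler lying flat: 83 mm long in all, its thick ribbed middle 52 mm long, 28 mm wide and 19 mm tall, with a thin sleeve at each end. Origin: centre of the underside; x along its length, y across the 28 mm width, z up. About 45 g.
- nest_tape: Parking nest for the tape: grey 92 x 92 x 9 mm plate, fixed to the bench, with a steel screw head at each corner and one round 74 mm recess in its middle, 6 mm deep (recess floor 3 mm above the bench, rim 9 mm). Origin: centre of the underside, below the recess centre; z up.
- nest_bottle: Parking nest for the bottle: grey 80 x 80 x 9 mm plate, fixed to the bench, with a steel screw head at each corner and one round 51 mm recess in its middle, 6 mm deep (recess floor 3 mm above the bench, rim 9 mm). Origin: centre of the underside, below the recess centre; z up.
- nest_fixture: Parking nest for the test block: grey 120 x 90 x 9 mm plate, fixed to the bench, with a steel screw head at each corner and one rectangular 104 x 74 mm recess in its middle, 6 mm deep (recess floor 3 mm above the bench, rim 9 mm). Origin: centre of the underside, below the recess centre; z up; x along the recess's length.
- nest_coupler: Parking nest for the coupler: grey 115 x 58 x 9 mm plate, fixed to the bench, with a steel screw head at each corner and one long narrow 99 x 42 mm recess in its middle, 6 mm deep (recess floor 3 mm above the bench, rim 9 mm). Origin: centre of the underside, below the recess centre; z up; x along the recess's length.
There are look-alikes about, which are no part of the job. What is shaped like the nest_bottle but blue or yellow is not meant.

How it is judged:
At the end, for the whole second after the job is handed in: Each of the four is in its own nest: within 12 mm of its centre from above, origin under 6 mm above the nest underside (recess floor: 3 mm), tilt under 0.1 rad; block within 0.3 rad, coupler within 0.45 rad of the recess length, either way round; all under 0.01 m/s (horizontal distance between tape and nest_tape below 0.012 m and z of tape in the frame of nest_tape below 0.006 m and angle between each of tape, bottle, fixture, coupler's own z axis and vertical below 0.1 rad and linear speed of each of tape, bottle, fixture, coupler below 0.01 m/s and horizontal distance between bottle and nest_bottle below 0.012 m and z of bottle in the frame of nest_bottle below 0.006 m and horizontal distance between fixture and nest_fixture below 0.012 m and z of fixture in the frame of nest_fixture below 0.006 m and horizontal distance between coupler and nest_coupler below 0.012 m and z of coupler in the frame of nest_coupler below 0.006 m and angle between the x axis of fixture and the x axis of nest_fixture, either way round below 0.3 rad and angle between the x axis of coupler and the x axis of nest_coupler, either way round below 0.45 rad); the robot touches nothing.
It fails at once if the flux bottle is tipped over (more than 0.6 rad from upright) (angle between bottle's own z axis and vertical above 0.6 rad).
It fails at once if the tape roll is dropped or flung: more than 0.8 m/s with nothing of the robot touching it (linear speed of tape above 0.8 m/s and contact force between tape and the arm below 0.01 N and contact force between tape and the fingers below 0.01 N).
It fails at once if the flux bottle is dropped or flung: more than 0.8 m/s with nothing of the robot touching it (linear speed of bottle above 0.8 m/s and contact force between bottle and the arm below 0.01 N and contact force between bottle and the fingers below 0.01 N).
It fails at once if the test block is dropped or flung: more than 0.8 m/s with nothing of the robot touching it (linear speed of fixture above 0.8 m/s and contact force between fixture and the arm below 0.01 N and contact force between fixture and the fingers below 0.01 N).
It fails at once if the coupler is dropped or flung: more than 0.8 m/s with nothing of the robot touching it (linear speed of coupler above 0.8 m/s and contact force between coupler and the arm below 0.01 N and contact force between coupler and the fingers below 0.01 N).
It also fails if it takes over 112 s, if anything falls off the work surface, if the arm or the gripper's body presses on something with over 40 N, if the wrist force passes 120 N, or if a joint passes its speed limit or range.

ROBOT

A 6-joint arm with a two-finger parallel gripper is mounted at the origin on a cart in front of the work surface, level with it; the furniture and walls round the work are solid. World frame = base frame: x ahead of the robot, y to its left, z up, the work surface at z = 0. Lengths are in m, angles in rad, forces in N, time in s.
With the tool pointing down it reaches from about 0.325 to 0.9 m from the base axis. Payload 6.1 kg.
Tool frame: the origin (TCP) lies between the finger pads; the fingertips stand 25 mm ahead of it and the grasp point (between the pads) lies 6 mm ahead of it; z points along the fingers, y is the line along which they close (so a half turn about z gives the same grasp; the last joint's range is limited). The gripper opens to 87 mm and grips with 3 to 60 N. Pads are 19 mm wide; open, the fingers measure 117 mm over their backs; the gripper's body (75 mm by 190 mm) begins 51 mm behind the grasp point.
Start: joints at [-1.369, 0.22, 1.526, -0, 1.395, -0.126], TCP at [0.201, -0.592, 0.248] pointing down, gripper open.
Joint ranges: [-2.98, 2.98], [-0.91, 2.08], [0.09, 2.57], [-1.24, 4.39], [0.2, 2.65], [-2.68, 2.68]. Speed limits (rad/s): [2.57, 2.57, 3.01, 3.14, 3.14, 3.14].

INTERFACE

Orientations are given as a unit quaternion [w, x, y, z].
In Python, from plant import arm, optics, order, find_in gives the robot as it stands. The module is installed in compiled form; this text tells all that it offers.
- The arm moves only by the shell command python3 -m crank 'ROWS'. ROWS is text: rows parted by semicolons, each of 5 numbers parted by spaces: the shift along the tool's x, y, z in cm, then the turn about the tool's z in degrees, then the finger opening in cm, from 0 to 8.7. A call has 1 to 8 rows; each row shifts and turns the commanded pose from where the row before left it, along the tool's axes as they then stand; what a row does not reach is not made up. A row lasts 1/8 s, in which the tool goes at most 62.5 mm and 10.7 degrees, less where a joint would pass 70% of its speed; a pose out of reach is approached as far as the arm can. A call with a gripper value outside its range is refused whole. The fingers move at their own pace and stop on an object; the grip force is fixed at half the most. Time passes only in rows, so rows that do not move let the fingers close. It gives the time, the measured TCP pose, the force, the opening and the grip force at its end, in the units of the state.
- arm.read_state(): the state, without advancing time (a new reading comes with each control period).
- optics.read_camera(name): name is "scene" or "side" or "wrist"; returns a dict with "image" (480x640x3 uint8, red, green, blue), "fx", "fy", "cx", "cy" (pixels), "rvec" (rotation vector, rad) and "tvec" (3), from world to camera coordinates, as OpenCV has them. Camera axes: x right, y down, z forward; pixel columns grow to the right and rows downward; lengths in m; the calibration is good to about 2 mm. A picture is of the moment at which its call begins. There is no depth.
- order.close_job(): hands the job in; it is judged then, once.
Trained networks look in a picture, given as the dict that the camera call returned (one of the last four; its "shot" number tells which), for a name from the list of things; names that differ only in an ending like _2 or _b are one class to them, and where a whole thing is asked for, a point or a joint stands for the part that bears it (a point fixed in the world has none). Each returns a list of dicts, best first, with "confidence" (0 to 1); they miss things now and then, are a little off and sometimes report something else, mostly with a low value. They report only what shows in the picture. A call takes as long as a camera call. They do not tell look-alikes from the thing itself.
- find_in(thing, picture): "rect" ([left, top, right, bottom] as shares, 0 to 1, of the picture: columns of its width, rows of its height, round what is visible of it).
The state is a dict: "time_s": time; "joints": joint angles; "qvel": joint speeds; "joint_torque": joint torques, N m; "position": TCP position; "orientation": TCP orientation; "force": force on the tool from outside, world axes, zero at the start; "wrist_torque": the same for the moment, N m; "finger_gap": opening from 0.0 (shut) to 1.0 (fully open); "gripper_force": force on a finger pad.
Only numpy, scipy, OpenCV 4.12 (cv2) and the standard library are available. Lean on these libraries where they do the work, as an engineer would, in place of code of your own. Each camera call takes 0.05 s, during which the arm holds its last target. There are 200 camera calls.

## Working session

There is one attempt and no reset: what is moved stays moved. The work goes in short steps, Python scripts to look and compute and a shell command to move; the robot and the scene stay as the last step left them, time stands still between calls to the robot, and variables do not carry over. Pictures are saved under pics/ and viewed, at most 17 in all, crops included, and the job is handed in when it is done.

```bash
mkdir -p pics; cat > h.py <<'E'
import numpy as np, cv2, json
from plant import arm, optics, order, find_in
def snap(name, fn=None):
    p=optics.read_camera(name)
    if fn: cv2.imwrite('pics/'+fn, p['image'][:,:,::-1])
    return p
def px2w(p,u,v,z):
    R,_=cv2.Rodrigues(np.array(p['rvec'],float)); t=np.array(p['tvec'],float).ravel()
    d=R.T@np.array([(u-p['cx'])/p['fx'],(v-p['cy'])/p['fy'],1.]); c=-R.T@t
    return c+d*(z-c[2])/d[2]
def w2px(p,X):
    return cv2.projectPoints(np.array(X,float).reshape(-1,1,3),np.array(p['rvec'],float),np.array(p['tvec'],float),np.array([[p['fx'],0,p['cx']],[0,p['fy'],p['cy']],[0,0,1.]]),None)[0].reshape(-1,2)
things=dict(tape=.008,bottle=.04,fixture=.012,coupler=.009,nest_tape=.009,nest_bottle=.009,nest_fixture=.009,nest_coupler=.009)
def finds(p,names=things):
    for n in names:
        for r in find_in(n,p)[:4]:
            if r['confidence']<.15: continue
            l,t,rr,b=np.array(r['rect'])*[640,480,640,480]
            print(n,round(r['confidence'],2),np.round([l,t,rr,b]).astype(int),np.round(px2w(p,(l+rr)/2,(t+b)/2,things[n]),3))
E
python3 - <<'E'
from h import *
for c in ['scene','side']:
    p=snap(c,c+'0.png'); R,_=cv2.Rodrigues(np.array(p['rvec'],float)); print(c,p['fx'],-R.T@np.array(p['tvec']).ravel()); finds(p)
p=snap('wrist','wrist0.png')
print(arm.read_state())
R,_=cv2.Rodrigues(np.array(p['rvec'],float)); print(p['fx'],R,-R.T@np.array(p['tvec']).ravel())
E
```

```text
scene 502.81378224881075 [-0.3687084   0.39750844  0.94828053]
tape 0.58 [266 219 290 234] [ 0.6   -0.015  0.008]
bottle 0.52 [215 227 226 257] [0.585 0.156 0.04 ]
fixture 0.74 [130 253 158 281] [0.621 0.352 0.012]
coupler 0.71 [191 278 208 299] [0.486 0.252 0.009]
nest_bottle 0.77 [416 194 447 223] [ 0.454 -0.443  0.009]
nest_bottle 0.64 [401 166 433 191] [ 0.594 -0.496  0.009]
nest_bottle 0.47 [409 239 434 250] [ 0.347 -0.323  0.009]
nest_coupler 0.57 [389 207 418 230] [ 0.459 -0.345  0.009]
side 555.9000797359821 [0.55791465 0.92801581 0.85131187]
tape 0.63 [251 267 278 284] [ 0.596 -0.003  0.008]
tape 0.19 [226 392 288 434] [0.619 0.352 0.008]
bottle 0.63 [258 300 276 341] [0.592 0.164 0.04 ]
fixture 0.75 [227 395 285 436] [0.62  0.359 0.012]
fixture 0.69 [251 263 279 282] [ 0.593 -0.009  0.012]
coupler 0.79 [307 354 351 371] [0.481 0.258 0.009]
nest_tape 0.77 [236 183 277 205] [ 0.608 -0.328  0.009]
nest_bottle 0.9 [242 222 277 250] [ 0.603 -0.145  0.009]
nest_bottle 0.8 [290 158 318 178] [ 0.469 -0.448  0.009]
nest_bottle 0.76 [238 152 268 174] [ 0.615 -0.491  0.009]
nest_bottl
[... 405 characters left out ...]
3253436e-06, -1.20864730e-03]), 'joint_torque': array([ 2.66661709e-04, -4.94566333e+01, -3.87717533e+01,  7.00223004e-02,
        4.67415957e-02, -1.58343568e-05]), 'position': array([ 0.20118156, -0.59173258,  0.24756373]), 'orientation': array([1.04275425e-05, 9.86604791e-01, 1.63128739e-01, 8.26312802e-06]), 'force': array([-0.03152779,  0.08690232,  0.33437981]), 'wrist_torque': array([ 0.03424233, -0.00194768,  0.01133712]), 'gripper_force': 0.0, 'finger_gap': 1.0028375539733012}
340.3004711131135 [[ 3.22673822e-01 -9.46510199e-01  2.15786717e-04]
 [-9.11636480e-01 -3.10723728e-01  2.69016158e-01]
 [-2.54559487e-01 -8.70011910e-02 -9.63135640e-01]] [ 0.27085933 -0.56753159  0.38472608]
```

View pics/scene0.png

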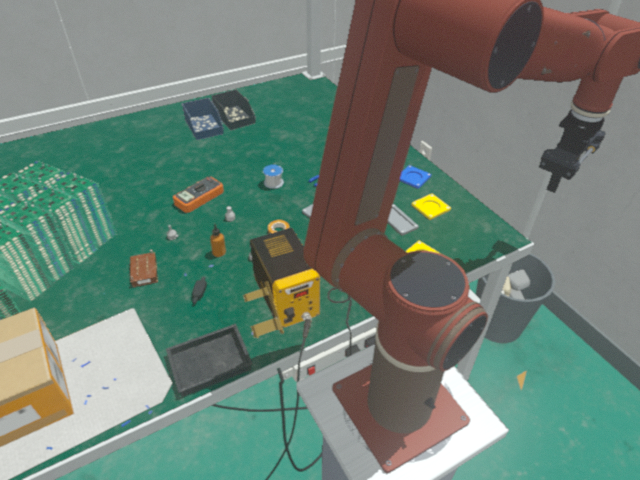

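View pics/side0.png

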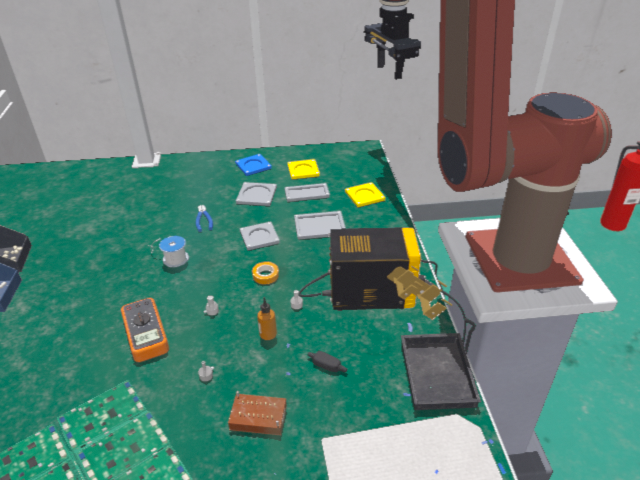

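The scene and side pictures show the four things (side view: tape 265,273; bottle 267,322; block 257,413; coupler 327,362). The grey nests are at (257,193) tape, (307,192) coupler, (320,224) fixture and (260,235) bottle. The other plates are blue or yellow decoys. Next I go above the nests for a wrist view.

```bash
python3 -m crank '0 0 -4 9.4 8.7;0 0 -4 9.4 8.7;4.2 -4.2 -1 0 8.7;4.2 -4.2 -1 0 8.7;4.2 -4.2 -1 0 8.7;4.2 -4.2 -1 0 8.7;4.2 -4.2 -1 0 8.7;4.2 -4.2 -1 0 8.7'; python3 -m crank '4.2 -4.2 -1 0 8.7;4.2 -4.2 -1 0 8.7;0 0 0 0 8.7;0 0 0 0 8.7'
cat >> h.py <<'E'
def st():
    s=arm.read_state(); w,x,y,z=s['orientation']; yaw=np.degrees(np.arctan2(2*(x*y+w*z),1-2*(y*y+z*z)))
    print('t',round(s['time_s'],2),'pos',np.round(s['position'],4),'yaw',round(yaw,1),'j1,j6',np.round(np.degrees(s['joints'][[0,5]])),'gap',round(s['finger_gap']*87,1),'gf',round(s['gripper_force'],1),'F',np.round(s['force'],1))
    return np.array(s['position']),yaw
def go(x,y,z,yaw=None):
    """shift in cm in the tool axes AFTER the turn, and the turn"""
    P,yw=st(); yaw=yw if yaw is None else yaw
    d=(np.array([x,y,z])-P)*100; a=np.radians(yaw)
    print('turn',round(yw-yaw,1),'shift',np.round([d[0]*np.cos(a)+d[1]*np.sin(a), d[0]*np.sin(a)-d[1]*np.cos(a), -d[2]],2))
E
python3 - <<'E'
from h import *
st(); p=snap('wrist','w1.png'); finds(p)
E
```

```text
time_s: 1.95
position: [0.4544, -0.3382, 0.3881]
orientation: [0.0, 1.0, -0.0, 0.0]
force: [0.8, -1.0, -0.1]
finger_gap: 0.998
gripper_force: 0.0
time_s: 2.45
position: [0.5371, -0.2559, 0.4072]
orientation: [0.0, 1.0, 0.0, -0.0]
force: [0.1, -0.3, -0.4]
finger_gap: 1.0
gripper_force: 0.0
t 2.45 pos [ 0.5371 -0.2559  0.4072] yaw 0.0 j1,j6 [-33.  57.] gap 87.0 gf 0.0 F [ 0.1 -0.3 -0.4]
tape 0.79 [140 144 183 181] [ 0.591 -0.014  0.008]
bottle 0.91 [  0 148  57 176] [0.593 0.163 0.04 ]
coupler 0.88 [  1 209  19 249] [0.487 0.243 0.009]
nest_tape 0.65 [350 203 385 274] [ 0.471 -0.334  0.009]
nest_tape 0.55 [340 114 412 194] [ 0.604 -0.342  0.009]
nest_bottle 0.89 [442 110 511 183] [ 0.615 -0.494  0.009]
nest_bottle 0.73 [411 212 468 266] [ 0.471 -0.452  0.009]
nest_bottle 0.65 [222 123 286 186] [ 0.603 -0.157  0.009]
nest_bottle 0.61 [314 297 363 352] [ 0.316 -0.29   0.009]
nest_fixture 0.9 [242 213 299 285] [ 0.453 -0.176  0.009]
nest_coupler 0.64 [348 204 383 277] [ 0.468 -0.331  0.009]
```

View pics/w1.png

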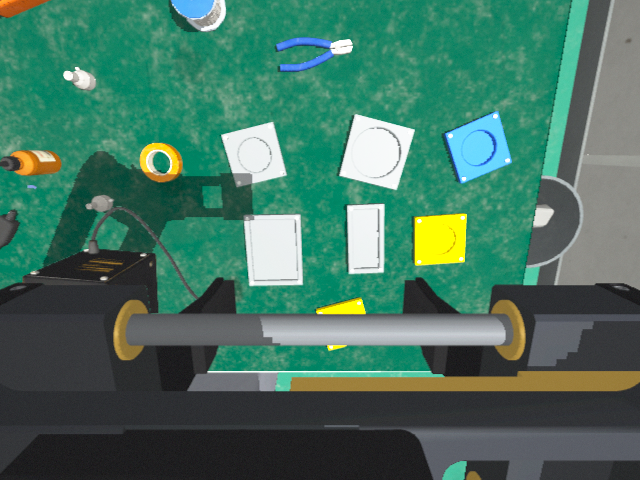

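The wrist picture shows the tape nest at (377,152), the bottle nest at (254,154), the fixture nest at (273,249) and the coupler nest at (366,239); the tape is at (161,162). I measure the nest plates by segmentation, then go over the objects.

```bash
cat >> h.py <<'E'
def plate(p,rect,mask,z):
    """minAreaRect of biggest blob of mask inside rect, in world at height z"""
    l,t,r,b=rect; m=np.zeros(mask.shape,np.uint8); m[t:b,l:r]=mask[t:b,l:r].astype(np.uint8)*255
    m=cv2.morphologyEx(m,cv2.MORPH_CLOSE,np.ones((5,5)))
    c=max(cv2.findContours(m,cv2.RETR_EXTERNAL,cv2.CHAIN_APPROX_NONE)[0],key=cv2.contourArea)
    w=np.array([px2w(p,u,v,z)[:2] for u,v in cv2.convexHull(c)[:,0]],np.float32)*1000
    (cx,cy),(a,bb),th=cv2.minAreaRect(w)
    if a<bb: a,bb,th=bb,a,th+90
    th=(th+90)%180-90
    print(rect,'c',round(cx,1),round(cy,1),'size',round(a,1),round(bb,1),'long-axis yaw',round(th,1))
    return c
E
python3 - <<'E'
from h import *
p=snap('wrist'); h=cv2.cvtColor(p['image'],cv2.COLOR_RGB2HSV).astype(int)
m=(h[...,1]<70)&(h[...,2]>70)
for r in [(335,108,418,195),(215,116,292,192),(238,208,306,291),(342,199,390,279)]: plate(p,r,m,.009)
E
python3 -m crank '0 -6 0 0 8.7;0 -6 0 0 8.7;0 -6 0 0 8.7;0 -6 0 0 8.7;0 -6 0 0 8.7;0 -6 0 0 8.7;0 -6 0 0 8.7;0 -3 0 0 8.7'; python3 -m crank '0 0 0 0 8.7;0 0 0 0 8.7'
python3 - <<'E'
from h import *
st(); p=snap('wrist','w2.png'); finds(p,['tape','bottle','fixture','coupler'])
E
```

```text
(335, 108, 418, 195) c 605.8 -342.0 size 94.3 93.3 long-axis yaw 76.2
(215, 116, 292, 192) c 602.3 -156.7 size 82.1 81.1 long-axis yaw -76.7
(238, 208, 306, 291) c 450.9 -181.3 size 122.1 92.0 long-axis yaw 1.2
(342, 199, 390, 279) c 470.0 -330.7 size 117.0 58.9 long-axis yaw 2.9
time_s: 3.95
position: [0.5369, 0.1971, 0.4076]
orientation: [-0.0, 1.0, 0.001, 0.0]
force: [-0.0, -0.2, 0.6]
finger_gap: 1.001
gripper_force: 0.0
time_s: 4.2
position: [0.5375, 0.1936, 0.4075]
orientation: [0.0, 1.0, -0.0, -0.0]
force: [0.6, -0.4, -0.2]
finger_gap: 0.996
gripper_force: 0.0
t 4.2 pos [0.5375 0.1936 0.4075] yaw -0.0 j1,j6 [ 12. 102.] gap 86.6 gf 0.0 F [ 0.6 -0.4 -0.2]
tape 0.71 [434 143 476 180] [ 0.593 -0.014  0.008]
bottle 0.73 [328 152 352 176] [0.591 0.163 0.04 ]
fixture 0.88 [186 111 239 184] [0.614 0.353 0.012]
fixture 0.45 [616 201 639 277] [ 0.472 -0.305  0.012]
coupler 0.71 [265 209 296 255] [0.482 0.256 0.009]
```

View pics/w2.png

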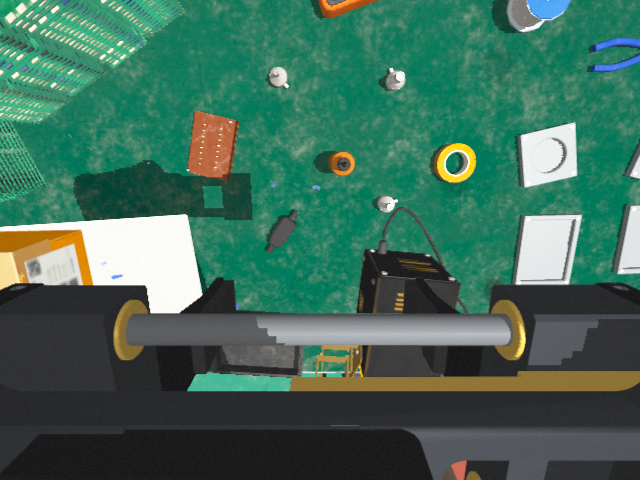

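The picture shows the block at (213,146), the bottle at (342,163), the tape at (455,162) and the coupler at (284,231); small decoy bottles are at (387,203), (395,79) and (279,76). Now to segment the objects.

```bash
python3 - <<'E'
from h import *
p=snap('wrist'); h=cv2.cvtColor(p['image'],cv2.COLOR_RGB2HSV).astype(int)
H,S,V=h[...,0],h[...,1],h[...,2]
warm=(H<32)&(S>90)&(V>60)
vis=p['image'].copy()
for n,r,m,z in [('fix',(180,104,245,190),warm,.024),('tape',(425,135,486,190),warm,.016),('bottle',(320,142,362,184),warm|((V<60)&(S<120)),.066),('coup',(258,203,304,260),(V<75),.010)]:
    print(n); c=plate(p,r,m,z); cv2.drawContours(vis,[c],-1,(255,0,255),1)
cv2.imwrite('pics/seg.png',cv2.resize(vis[100:265,180:490],None,fx=2.5,fy=2.5,interpolation=cv2.INTER_NEAREST)[:,:,::-1])
E
```

```text
fix
(180, 104, 245, 190) c 615.2 350.6 size 89.5 64.9 long-axis yaw -13.2
tape
(425, 135, 486, 190) c 591.9 -11.0 size 63.7 57.4 long-axis yaw 89.9
bottle
(320, 142, 362, 184) c 593.5 163.1 size 35.7 32.0 long-axis yaw 89.9
coup
(258, 203, 304, 260) c 486.2 257.7 size 82.0 27.7 long-axis yaw -40.9
```

View pics/seg.png

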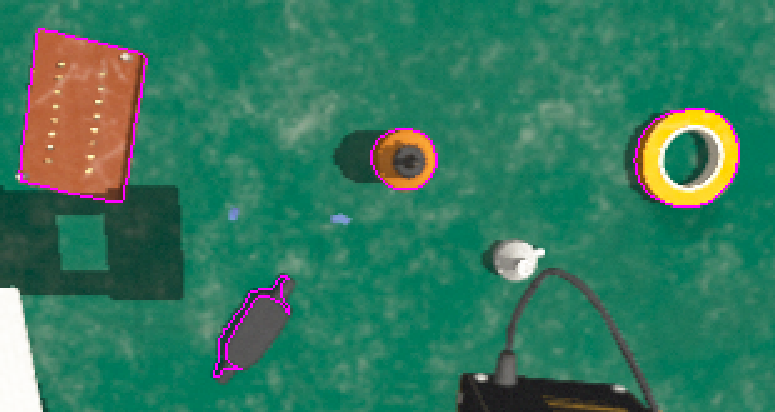

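```bash
python3 - <<'E'
from h import *
go(.592,-.014,.033,-14)
E
```

```text
t 4.5 pos [0.5377 0.1933 0.4077] yaw -0.1 j1,j6 [ 12. 102.] gap 87.0 gf 0.0 F [ 0.2  0.2 -0.1]
turn 13.9 shift [10.29 18.8  37.47]
```

```bash
python3 -m crank '0 0 4 7 8.7;0 0 4 7 8.7;2.57 4.7 2 0 8.7;2.57 4.7 2 0 8.7;2.57 4.7 2 0 8.7;2.57 4.7 2 0 8.7;0 0 5 0 8.7;0 0 5 0 8.7'; python3 -m crank '0 0 3 0 8.7;0 0 0 0 8.7;0 0 0 0 8.7'
python3 - <<'E'
from h import *
go(.592,-.014,.033,-14); p=snap('wrist','w3.png'); finds(p,['tape'])
E
```

```text
time_s: 5.5
position: [0.5921, -0.0149, 0.1468]
orientation: [-0.0, 0.992, -0.123, 0.001]
force: [-1.1, 0.1, -0.6]
finger_gap: 0.996
gripper_force: 0.0
time_s: 5.88
position: [0.5927, -0.0135, 0.1192]
orientation: [0.0, 0.993, -0.122, 0.001]
force: [0.6, 0.1, 0.5]
finger_gap: 0.999
gripper_force: 0.0
t 5.88 pos [ 0.5927 -0.0135  0.1192] yaw -14.0 j1,j6 [-9. 95.] gap 86.9 gf 0.0 F [0.6 0.1 0.5]
turn -0.0 shift [-0.06  0.07  8.62]
```

View pics/w3.png

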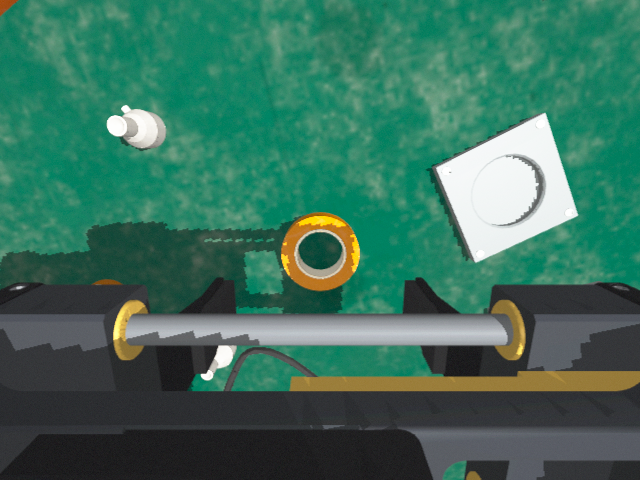

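The tape is centred between the fingers at column 320, and no decoy lies in the fingers' path. I descend and grip.

```bash
python3 -m crank '0 0 4 0 8.7;0 0 3 0 8.7;0 0 1.6 0 8.7;0 0 0 0 5;0 0 0 0 3;0 0 0 0 3;0 0 0 0 3'; python3 -m crank '0 0 -1 0 3;0 0 -3 0 3;0 0 -4 0 3;0 0 0 0 3'
python3 - <<'E'
from h import *
go(.606,-.342,.10,-13.8)
E
```

```text
time_s: 6.85
position: [0.5925, -0.0133, 0.0327]
orientation: [0.0, 0.993, -0.122, 0.001]
force: [-1.6, -0.0, 4.6]
finger_gap: 0.653
gripper_force: 30.0
time_s: 7.35
position: [0.5948, -0.0135, 0.1164]
orientation: [0.0, 0.993, -0.122, 0.004]
force: [0.9, -0.6, -1.0]
finger_gap: 0.656
gripper_force: 30.0
t 7.35 pos [ 0.5948 -0.0135  0.1164] yaw -14.0 j1,j6 [-9. 95.] gap 57.0 gf 30.0 F [ 0.9 -0.6 -1. ]
turn -0.2 shift [ 8.93 31.63  1.64]
```

```bash
python3 -m crank '0.7 2.6 0 0 3;1.5 5.2 0 0 3;1.5 5.2 0 0 3;1.5 5.2 0 0 3;1.5 5.2 0 0 3;1.5 5.2 0 0 3;0.7 3 0 0 3;0 0 0 0 3'; python3 -m crank '0 0 2 0 3;0 0 2 0 3;0 0 0 0 3'
python3 - <<'E'
from h import *
go(.606,-.342,.037,-13.8); p=snap('wrist','w4.png'); finds(p,['tape','nest_tape'])
E
```

```text
time_s: 8.35
position: [0.6004, -0.3436, 0.1106]
orientation: [-0.0, 0.992, -0.124, -0.0]
force: [0.4, 0.8, -0.4]
finger_gap: 0.65
gripper_force: 30.0
time_s: 8.72
position: [0.5995, -0.3384, 0.0673]
orientation: [-0.002, 0.993, -0.121, -0.003]
force: [-0.2, 0.1, -0.2]
finger_gap: 0.656
gripper_force: 30.0
t 8.72 pos [ 0.5995 -0.3384  0.0673] yaw -13.9 j1,j6 [-36.  68.] gap 57.1 gf 30.0 F [-0.2  0.1 -0.2]
turn -0.1 shift [0.72 0.19 3.03]
tape 0.87 [258 240 378 354] [ 0.584 -0.333  0.008]
nest_tape 0.96 [242 183 405 315] [ 0.614 -0.344  0.009]
```

View pics/w4.png

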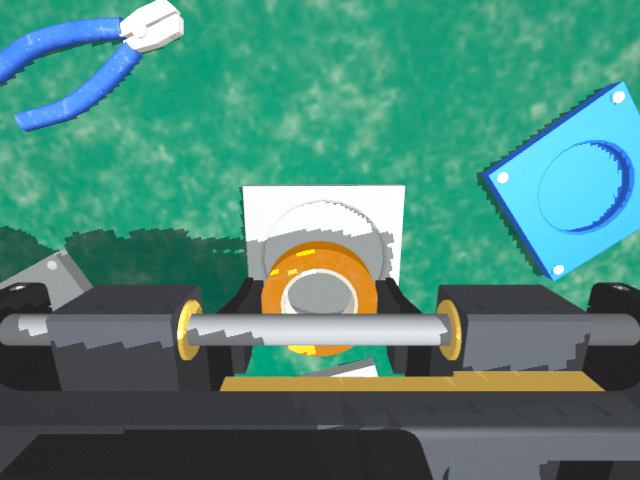

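The held tape is at column 320 and its nest at column 324, so they line up; the blue decoy is on the right. I lower it.

```bash
python3 -m crank '0.7 0.2 1 0 3;0 0 1 0 3;0 0 0.7 0 3;0 0 0.2 0 3;0 0 0 0 3'
python3 - <<'E'
from h import *
go(.606,-.342,.036,-13.8)
E
```

```text
time_s: 9.5
position: [0.6076, -0.3448, 0.0423]
orientation: [-0.0, 0.993, -0.122, -0.0]
force: [-0.1, 0.3, -0.6]
finger_gap: 0.654
gripper_force: 30.0
t 9.5 pos [ 0.6076 -0.3448  0.0423] yaw -14.0 j1,j6 [-36.  68.] gap 56.9 gf 30.0 F [-0.1  0.3 -0.6]
turn -0.2 shift [-0.22 -0.24  0.63]
```

```bash
python3 -m crank '-0.2 -0.2 0.3 0 3;0 0 0.2 0 3;0 0 0.1 0 3;0 0 0 0 3'
python3 - <<'E'
from h import *
go(.606,-.342,.036,-13.8)
E
```

```text
time_s: 10.0
position: [0.6063, -0.3425, 0.0365]
orientation: [-0.0, 0.993, -0.122, -0.0]
force: [-0.1, -0.2, 0.2]
finger_gap: 0.653
gripper_force: 30.0
t 10.0 pos [ 0.6063 -0.3425  0.0365] yaw -14.0 j1,j6 [-36.  68.] gap 56.8 gf 30.0 F [-0.1 -0.2  0.2]
turn -0.2 shift [-0.04 -0.04  0.05]
```

```bash
python3 -m crank '0 0 0 0 7;0 0 0 0 7;0 0 0 0 7;0 0 -3 0 7;0 0 -5 0 8;0 0 -5 -9 8;0 0 -2 -9 8;0 0 0 -9 8'
python3 - <<'E'
from h import *
p=snap('wrist'); p=snap('side'); finds(p,['tape','nest_tape']); go(.593,.163,.18,13.3)
E
```

```text
time_s: 11.0
position: [0.6078, -0.3435, 0.1904]
orientation: [0.002, 0.993, 0.116, 0.002]
force: [-0.1, -0.5, -0.6]
finger_gap: 0.917
gripper_force: 0.0
tape 0.61 [246 186 267 197] [ 0.608 -0.341  0.008]
nest_tape 0.64 [235 184 276 205] [ 0.61  -0.327  0.009]
t 11.2 pos [ 0.6061 -0.3423  0.1861] yaw 12.8 j1,j6 [-36.  41.] gap 80.3 gf 0.0 F [-0.4 -0.8 -0.1]
turn -0.5 shift [ 10.35 -49.48   0.61]
```

The side view puts the tape at (.608,-.341), inside its nest. Now the bottle.

```bash
python3 -m crank '1.2 -5.5 0 0 8.7;1.2 -5.5 0 0 8.7;1.2 -5.5 0 0 8.7;1.2 -5.5 0 0 8.7;1.2 -5.5 0 0 8.7;1.2 -5.5 0 0 8.7;1.2 -5.5 0 0 8.7;1.2 -5.5 0 0 8.7'; python3 -m crank '0.8 -5.5 0 -0.5 8.7;0 0 0 0 8.7;0 0 0 0 8.7'
python3 - <<'E'
from h import *
p=snap('wrist','w5.png'); finds(p,['bottle']); go(.593,.163,.068,13.3)
E
```

```text
time_s: 12.2
position: [0.6005, 0.1096, 0.186]
orientation: [-0.0, 0.994, 0.111, -0.0]
force: [1.0, -0.4, -0.1]
finger_gap: 0.998
gripper_force: 0.0
time_s: 12.58
position: [0.5961, 0.163, 0.1859]
orientation: [0.0, 0.993, 0.117, -0.001]
force: [-0.5, -0.3, -0.1]
finger_gap: 1.0
gripper_force: 0.0
bottle 0.97 [302 215 339 269] [0.593 0.161 0.04 ]
t 12.68 pos [0.5965 0.1619 0.1862] yaw 13.3 j1,j6 [ 8. 85.] gap 86.9 gf 0.0 F [-0.4 -0.6 -0.3]
turn 0.0 shift [-0.32 -0.19 11.82]
```

View pics/w5.png

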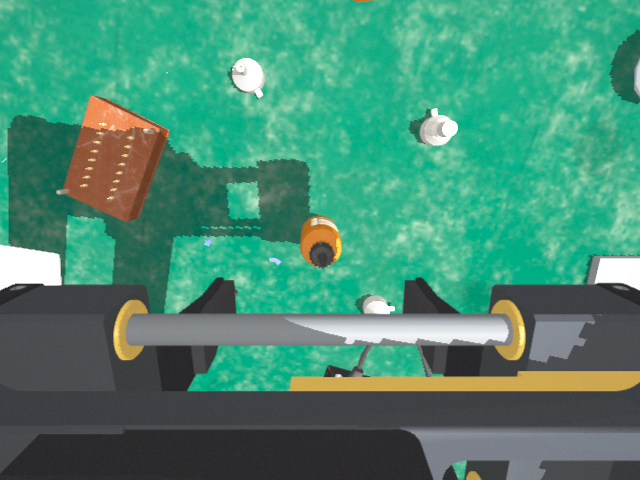

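The bottle is centred at column 320, the small decoy at (377,305) is clear of the fingers. I descend and grip.

```bash
python3 -m crank '-0.3 -0.2 2 0 8.7;0 0 4 0 8.7;0 0 4 0 8.7;0 0 1.8 0 8.7;0 0 0 0 6;0 0 0 0 4.5;0 0 0 0 2;0 0 0 0 2'; python3 -m crank '0 0 0 0 2;0 0 0 0 2;0 0 -1 0 2;0 0 -2 0 2;0 0 -2 0 2;0 0 0 0 2'
python3 - <<'E'
from h import *
go(.602,-.157,.11,13.3)
E
```

```text
time_s: 13.68
position: [0.5939, 0.1647, 0.0699]
orientation: [-0.0, 0.993, 0.117, 0.001]
force: [-0.3, 0.5, 0.3]
finger_gap: 0.632
gripper_force: 0.0
time_s: 14.42
position: [0.5953, 0.1648, 0.1222]
orientation: [-0.0, 0.993, 0.117, 0.003]
force: [1.0, -1.6, -0.3]
finger_gap: 0.381
gripper_force: 30.0
t 14.43 pos [0.5953 0.1648 0.1222] yaw 13.5 j1,j6 [ 8. 85.] gap 33.2 gf 30.0 F [ 1.  -1.6 -0.3]
turn 0.2 shift [-6.75 31.47  1.22]
```

```bash
python3 -m crank '-0.5 2.5 0 0 2;-0.9 4.3 0 0 2;-1.1 5 0 0 2;-1.1 5 0 0 2;-1.1 5 0 0 2;-1.1 5 0 0 2;-0.7 3 0 0 2;-0.3 1.6 0 0 2'; python3 -m crank '0 0 1.5 0 2;0 0 1.5 0 2;0 0 0 0 2'
python3 - <<'E'
from h import *
p=snap('wrist','w6.png'); finds(p,['bottle','nest_bottle']); go(.602,-.157,.071,13.3)
E
```

```text
time_s: 15.42
position: [0.5998, -0.1584, 0.1183]
orientation: [-0.0, 0.993, 0.116, -0.0]
force: [-0.7, -0.3, -0.7]
finger_gap: 0.378
gripper_force: 30.0
time_s: 15.8
position: [0.5984, -0.1546, 0.0856]
orientation: [-0.001, 0.993, 0.118, -0.002]
force: [-0.2, -0.1, -0.3]
finger_gap: 0.379
gripper_force: 30.0
bottle 0.7 [285 249 351 374] [ 0.58  -0.158  0.04 ]
bottle 0.3 [514 224 639 380] [ 0.622 -0.303  0.04 ]
nest_bottle 0.65 [261 197 386 300] [ 0.61  -0.154  0.009]
t 15.95 pos [ 0.6003 -0.1558  0.0884] yaw 13.6 j1,j6 [-22.  55.] gap 33.1 gf 30.0 F [ 0.1 -0.2 -0.2]
turn 0.3 shift [0.14 0.15 1.74]
```

View pics/w6.png

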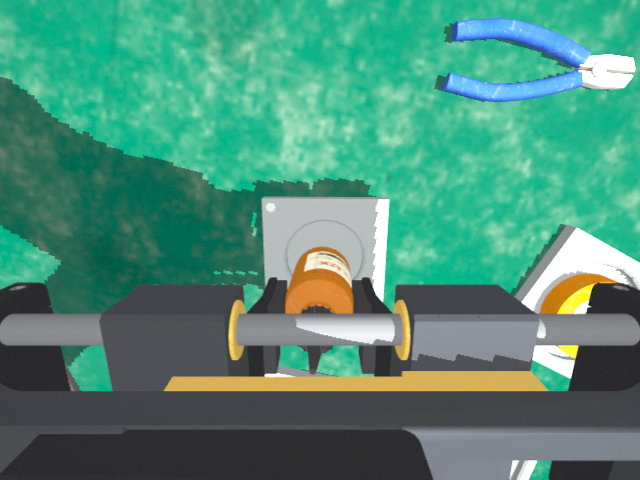

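The bottle is at column 320 and its nest at about 325, roughly 2 mm off. I lower it with that correction.

```bash
python3 -m crank '0.15 0.2 0.5 0 2;0 0 0.5 0 2;0 0 0.3 0 2;0 0 0.1 0 2;0 0 0 0 2;0 0 0 0 2'
python3 - <<'E'
from h import *
go(.602,-.157,.072,13.3)
E
```

```text
time_s: 16.7
position: [0.6022, -0.1584, 0.0747]
orientation: [0.0, 0.993, 0.117, 0.0]
force: [-0.7, -0.9, -1.5]
finger_gap: 0.379
gripper_force: 30.0
t 16.7 pos [ 0.6022 -0.1584  0.0747] yaw 13.5 j1,j6 [-22.  55.] gap 33.0 gf 30.0 F [-0.7 -0.9 -1.5]
turn 0.2 shift [ 0.01 -0.14  0.27]
```

```bash
python3 -m crank '0 0 0.1 0 2;0 0 0.1 0 2;0 0 0 0 2;0 0 0 0 4.5;0 0 0 0 5.5;0 0 0 0 6'
python3 - <<'E'
from h import *
st()
E
```

```text
time_s: 17.45
position: [0.6022, -0.1584, 0.0726]
orientation: [0.0, 0.993, 0.117, 0.0]
force: [0.4, 0.3, -0.2]
finger_gap: 0.624
gripper_force: 0.0
t 17.45 pos [ 0.6022 -0.1584  0.0726] yaw 13.5 j1,j6 [-22.  55.] gap 54.3 gf 0.0 F [ 0.4  0.3 -0.2]
```

```bash
python3 -m crank '0 0 -1.5 0 6.5;0 0 -4 0 8;0 0 -5 0 8.7;0 0 -2 9 8.7;0 0 0 9 8.7;0 0 0 8.5 8.7;0 0 0 0 8.7'
python3 - <<'E'
from h import *
p=snap('side'); finds(p,['bottle','nest_bottle']); p=snap('wrist','w7.png');go(.614,.353,.18,-13.2)
E
```

```text
time_s: 18.32
position: [0.6024, -0.1584, 0.1988]
orientation: [0.0, 0.994, -0.113, 0.001]
force: [-0.1, -0.7, -0.3]
finger_gap: 0.999
gripper_force: 0.0
bottle 0.62 [251 205 268 239] [ 0.601 -0.162  0.04 ]
bottle 0.16 [294 211 344 241] [ 0.459 -0.125  0.04 ]
nest_bottle 0.82 [239 222 279 251] [ 0.605 -0.145  0.009]
nest_bottle 0.71 [347 184 385 208] [ 0.315 -0.283  0.009]
nest_bottle 0.61 [289 161 318 178] [ 0.471 -0.44   0.009]
t 18.52 pos [ 0.6021 -0.1583  0.1978] yaw -12.9 j1,j6 [-22.  81.] gap 86.9 gf 0.0 F [-0.2 -0.1 -0.2]
turn 0.3 shift [-10.52 -50.05   1.78]
```

View pics/w7.png

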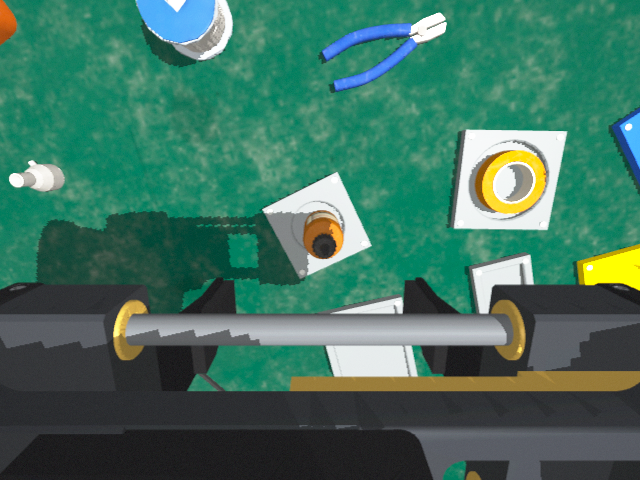

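Both sit in their recesses (tape 512,182; bottle 323,235). Now the block.

```bash
python3 -m crank '-1.2 -5.6 0 0 8.7;-1.2 -5.6 0 0 8.7;-1.2 -5.6 0 0 8.7;-1.2 -5.6 0 0 8.7;-1.2 -5.6 0 0 8.7;-1.2 -5.6 0 0 8.7;-1.2 -5.6 0 0 8.7;-1.2 -5.6 0 0 8.7'; python3 -m crank '-0.9 -5.2 2 0.3 8.7;0 0 3 0 8.7;0 0 0 0 8.7;0 0 0 0 8.7'
python3 - <<'E'
from h import *
p=snap('wrist','w8.png'); finds(p,['fixture'])
h=cv2.cvtColor(p['image'],cv2.COLOR_RGB2HSV).astype(int)
m=(h[...,0]<25)&(h[...,1]>90)&(h[...,2]>35); plate(p,(200,130,440,300),m,.024)
go(.614,.353,.034,-13.2)
E
```

```text
time_s: 19.52
position: [0.6093, 0.3016, 0.1976]
orientation: [0.0, 0.994, -0.113, 0.0]
force: [1.6, -0.3, 0.5]
finger_gap: 0.999
gripper_force: 0.0
time_s: 20.02
position: [0.6129, 0.3521, 0.1484]
orientation: [-0.0, 0.993, -0.116, 0.0]
force: [0.1, 1.1, 1.3]
finger_gap: 0.996
gripper_force: 0.0
fixture 0.67 [278 182 354 295] [0.616 0.354 0.012]
(200, 130, 440, 300) c 617.7 353.3 size 89.7 59.5 long-axis yaw -13.0
t 20.12 pos [0.6137 0.3521 0.1497] yaw -13.4 j1,j6 [ 23. 127.] gap 86.8 gf 0.0 F [-1.  -0.2 -0.1]
turn -0.2 shift [ 1.000e-02 -1.000e-01  1.157e+01]
```

View pics/w8.png

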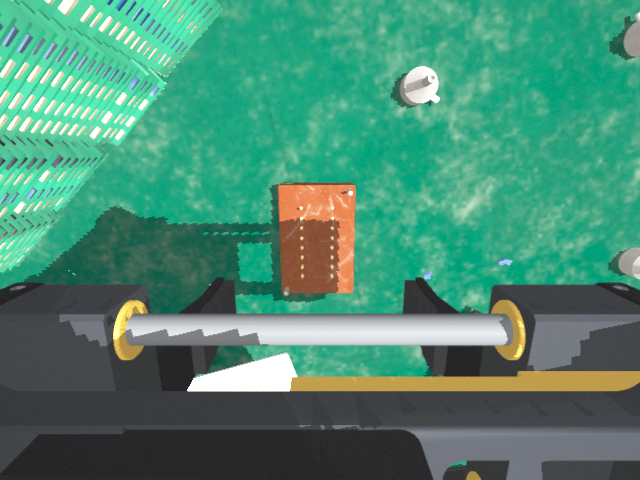

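The block is square to the fingers, centred at column 316, and its measured size (89.7 x 59.5 mm) matches. I descend and grip.

```bash
python3 -m crank '0.4 -0.2 3 0 8.7;0 0 4 0 8.7;0 0 3 0 8.7;0 0 1.5 0 8.7;0 0 0 0 6;0 0 0 0 3;0 0 0 0 3;0 0 0 0 3'; python3 -m crank '0 0 -1 0 3;0 0 -3 0 3;0 0 -5 0 3;0 0 -5 0 3;0 0 -2 -7 3;0 0 0 -7 3;0 0 0 0 3'
python3 - <<'E'
from h import *
go(.451,-.180,.19,1)
E
```

```text
time_s: 21.12
position: [0.6177, 0.3538, 0.0342]
orientation: [-0.0, 0.993, -0.116, 0.001]
force: [-0.8, -0.2, 4.6]
finger_gap: 0.684
gripper_force: 30.0
time_s: 22.0
position: [0.6166, 0.3535, 0.193]
orientation: [-0.0, 1.0, 0.005, 0.0]
force: [0.3, 0.7, -3.7]
finger_gap: 0.684
gripper_force: 30.0
t 22.0 pos [0.6166 0.3535 0.193 ] yaw 0.6 j1,j6 [ 23. 113.] gap 59.5 gf 30.0 F [ 0.3  0.7 -3.7]
turn -0.4 shift [-17.48  53.06   0.3 ]
```

```bash
python3 -m crank '0 3 0 0 3;0 5 0 0 3;0 5.5 0 0 3;0 5.5 0 0 3;0 5.5 0 0 3;0 5.5 0 0 3;0 5.5 0 0 3;0 5 0 0 3'; python3 -m crank '-3 2.5 0 0 3;-4 2.5 0 0 3;-4 2.5 0 0 3;-4 2.5 0 0 3;-2 2.3 2 0 3;0 0 4 0 3;0 0 3 0 3;0 0 0 0 3'
python3 - <<'E'
from h import *
p=snap('wrist','w9.png'); finds(p,['fixture','nest_fixture']); go(.451,-.180,.038,1)
E
```

```text
time_s: 23.0
position: [0.6209, -0.0533, 0.192]
orientation: [-0.0, 1.0, 0.004, -0.001]
force: [0.6, 0.4, -1.8]
finger_gap: 0.689
gripper_force: 30.0
time_s: 24.0
position: [0.4505, -0.1751, 0.0998]
orientation: [-0.002, 1.0, 0.005, -0.003]
force: [-0.1, -0.1, -2.1]
finger_gap: 0.684
gripper_force: 30.0
fixture 0.69 [252 213 386 380] [ 0.422 -0.175  0.012]
nest_fixture 0.96 [259 169 397 277] [ 0.475 -0.18   0.009]
t 24.15 pos [ 0.4539 -0.1768  0.1038] yaw 0.6 j1,j6 [-31.  59.] gap 59.7 gf 30.0 F [ 0.   0.9 -2.7]
turn -0.4 shift [-0.3   0.31  6.58]
```

View pics/w9.png

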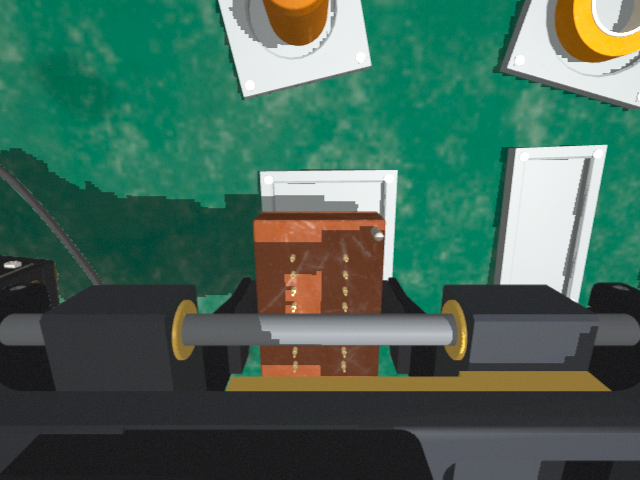

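The held block is at column 319 and the nest rim spans 261–397. I work out the lateral offset from these pixels.

```bash
python3 - <<'E'
from h import *
p=snap('wrist'); 
print('nest back corners',[np.round(px2w(p,u,170,.009),4) for u in (261,397)])
print('block top front corners',[np.round(px2w(p,u,v,.104-.034+.022),4) for u,v in((254,221),(384,221))])
st()
E
```

```text
nest back corners [array([ 0.514 , -0.1371,  0.009 ]), array([ 0.5151, -0.2278,  0.009 ])]
block top front corners [array([ 0.4965, -0.1469,  0.092 ]), array([ 0.4971, -0.2049,  0.092 ])]
t 24.2 pos [ 0.4542 -0.177   0.1042] yaw 0.7 j1,j6 [-31.  59.] gap 59.6 gf 30.0 F [ 0.   0.6 -2. ]
```

```bash
python3 -m crank '-0.1 0.55 2 0 3;0 0 2 0 3;0 0 1.3 0 3;0 0 0.7 0 3;0 0 0.3 0 3;0 0 0.2 0 3;0 0 0 0 3'
python3 - <<'E'
from h import *
st()
E
```

```text
time_s: 25.08
position: [0.4524, -0.1821, 0.0378]
orientation: [0.0, 1.0, 0.006, 0.0]
force: [-0.2, 0.1, -2.7]
finger_gap: 0.684
gripper_force: 30.0
t 25.07 pos [ 0.4524 -0.1821  0.0378] yaw 0.7 j1,j6 [-31.  58.] gap 59.6 gf 30.0 F [-0.2  0.1 -2.7]
```

```bash
python3 -m crank '0 0 0.05 0 3;0 0 0 0 7;0 0 0 0 7;0 0 0 0 7;0 0 -3 0 7;0 0 -5 0 7;0 0 -5 0 7;0 0 -4 0 8.7'; python3 -m crank '4 -4 0 0 8.7;4 -4 0 0 8.7;4 -4 0 0 8.7;0 -5.5 0 0 8.7;0 -5.5 0 0 8.7;0 -5.5 0 0 8.7;0 -5.5 0 0 8.7;-3 -5 0 0 8.7'
python3 - <<'E'
from h import *
p=snap('side'); finds(p,['fixture','nest_fixture']); go(.482,.252,.2,.7)
E
```

```text
time_s: 26.08
position: [0.4525, -0.1822, 0.2095]
orientation: [0.001, 1.0, 0.006, 0.001]
force: [-0.1, 0.4, -0.3]
finger_gap: 0.856
gripper_force: 0.0
time_s: 27.08
position: [0.538, 0.211, 0.2071]
orientation: [-0.0, 1.0, 0.006, 0.001]
force: [0.2, 0.4, -0.1]
finger_gap: 0.999
gripper_force: 0.0
fixture 0.64 [308 211 339 232] [ 0.442 -0.181  0.012]
nest_fixture 0.65 [306 214 341 240] [ 0.443 -0.162  0.009]
t 27.23 pos [0.5361 0.2114 0.2069] yaw 0.9 j1,j6 [ 14. 103.] gap 87.0 gf 0.0 F [-0.8  0.5 -0. ]
turn 0.2 shift [-5.36 -4.12  0.69]
```

```bash
python3 -m crank '-2.7 -2 0 0 8.7;-2.7 -2 0 0 8.7;0 0 1 9 8.7;0 0 1 9 8.7;0 0 1 9 8.7;0 0 1 9 8.7;0 0 1 0 8.7;0 0 0 0 8.7'
python3 - <<'E'
from h import *
p=snap('wrist','w10.png'); finds(p,['coupler'])
go(.482,.252,.033)
E
```

```text
time_s: 28.22
position: [0.4828, 0.2475, 0.156]
orientation: [0.001, 0.953, -0.302, -0.001]
force: [0.0, -1.1, 0.7]
finger_gap: 1.002
gripper_force: 0.0
coupler 0.65 [296 191 328 292] [0.484 0.254 0.009]
t 28.32 pos [0.4833 0.2481 0.1572] yaw -35.2 j1,j6 [ 19. 144.] gap 86.8 gf 0.0 F [-0.5 -0.3 -0.5]
turn 0.0 shift [-0.34 -0.24 12.42]
```

View pics/w10.png

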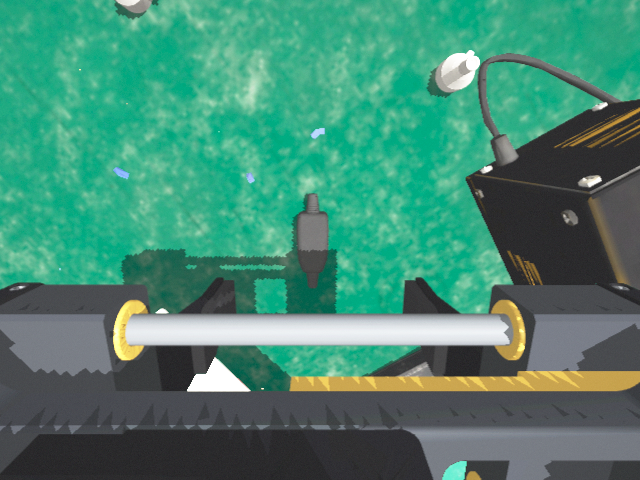

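The coupler is aligned with the tool, with its ends at (312,195) and (312,287), about 6 mm left of centre. The soldering station is on the right at (470,180), so I check its clearance before descending.

```bash
python3 - <<'E'
from h import *
p=snap('side')
for u,v in [(333,305),(405,308)]: print(px2w(p,u,v,0))
p=snap('wrist')
for z in (0,.05,.1,.13): print(z,[np.round(px2w(p,u,v,z)[:2],3) for u,v in [(468,178),(515,283)]])
s=np.array([.482,.252]);a=np.radians(-35)
tx=np.array([np.cos(a),np.sin(a)]);ty=np.array([np.sin(a),-np.cos(a)])
print('body corners',[np.round(s+i*.0375*tx+.095*ty,3) for i in(-1,1)])
E
```

```text
[0.45346442 0.09975163 0.        ]
[0.30396475 0.12671935 0.        ]
0 [array([0.451, 0.116]), array([0.341, 0.126])]
0.05 [array([0.467, 0.131]), array([0.376, 0.14 ])]
0.1 [array([0.483, 0.147]), array([0.41 , 0.154])]
0.13 [array([0.492, 0.156]), array([0.431, 0.162])]
body corners [array([0.397, 0.196]), array([0.458, 0.153])]
```

The clearance is about 3 cm, so I descend and grip.

```bash
python3 -m crank '-0.25 -0.6 3 0 7;0 0 4 0 7;0 0 4 0 7;0 0 1.4 0 7;0 0 0 0 4;0 0 0 0 2;0 0 0 0 1;0 0 0 0 1'; python3 -m crank '0 0 0 0 1;0 0 0 0 1;0 0 -1 0 1;0 0 -4 0 1;0 0 -5 0 1;0 0 -5 0 1;0 0 0 0 1'
python3 - <<'E'
from h import *
go(.60,.252,.18)
E
```

```text
time_s: 29.42
position: [0.4852, 0.255, 0.0342]
orientation: [-0.001, 0.953, -0.303, 0.001]
force: [-0.3, 0.0, -0.4]
finger_gap: 0.436
gripper_force: 0.0
time_s: 30.3
position: [0.4876, 0.256, 0.189]
orientation: [-0.003, 0.953, -0.303, 0.004]
force: [-0.4, 1.0, -0.2]
finger_gap: 0.29
gripper_force: 29.9
t 30.3 pos [0.4876 0.256  0.189 ] yaw -35.3 j1,j6 [ 19. 145.] gap 25.2 gf 29.9 F [-0.4  1.  -0.2]
turn 0.0 shift [ 9.4  -6.17  0.9 ]
```

```bash
python3 -m crank '0 0 0 -9.5 1;0 0 0 -9.5 1;0 0 0 -9.5 1;0 0 0 -9.6 1;4 3 0 0 1;4 4 0 0 1;3 5 0 0 1;0 5.5 0 0 1'; python3 -m crank '0 5.5 0 0 1;0 5.5 0 0 1;0 5.5 0 0 1;0 5.5 0 0 1;0 5.5 0 0 1;-3 4 0 0 1;-3 4 0 0 1;0 0 0 0 1'
python3 - <<'E'
from h import *
go(.470,-.331,.10,2.9)
E
```

```text
time_s: 31.3
position: [0.6039, 0.0837, 0.1819]
orientation: [-0.0, 1.0, 0.024, -0.0]
force: [0.2, -0.1, -0.4]
finger_gap: 0.301
gripper_force: 29.9
time_s: 32.3
position: [0.5577, -0.2749, 0.1819]
orientation: [-0.0, 1.0, 0.022, -0.001]
force: [0.2, 0.6, -1.6]
finger_gap: 0.297
gripper_force: 29.9
t 32.3 pos [ 0.5577 -0.2749  0.1819] yaw 2.5 j1,j6 [-33.  54.] gap 25.8 gf 29.9 F [ 0.2  0.6 -1.6]
turn -0.4 shift [-9.04  5.16  8.19]
```

```bash
python3 -m crank '-4.5 2.6 1 0 1;-4.5 2.6 2 0 1;0 0 4 0 1;0 0 1.2 0 1;0 0 0 0 1;0 0 0 0 1'
python3 - <<'E'
from h import *
p=snap('wrist','w11.png'); finds(p,['coupler','nest_coupler']); go(.470,-.331,.037,2.9)
E
```

```text
time_s: 33.05
position: [0.4742, -0.3286, 0.1025]
orientation: [0.001, 1.0, 0.025, 0.001]
force: [0.9, -0.0, 0.4]
finger_gap: 0.298
gripper_force: 29.9
coupler 0.57 [292 217 346 377] [ 0.443 -0.33   0.009]
nest_coupler 0.68 [281 179 367 282] [ 0.494 -0.331  0.009]
t 33.2 pos [ 0.4739 -0.3288  0.1025] yaw 2.8 j1,j6 [-43.  45.] gap 25.8 gf 29.9 F [ 0.1  0.3 -0.3]
turn -0.1 shift [-0.4   0.2   6.55]
```

View pics/w11.png

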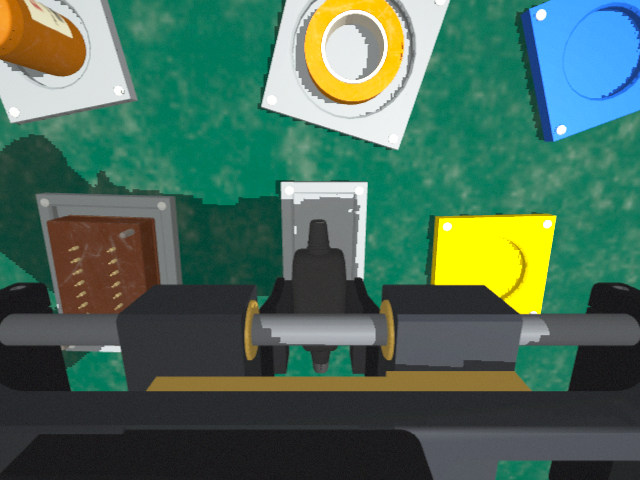

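The coupler is level at column 319 and its nest at column 324; the block, tape and bottle all sit in their recesses. I compute the remaining offset.

```bash
python3 - <<'E'
from h import *
p=snap('wrist'); s,_=st(); zc=s[2]-.034+.01
c=np.array([px2w(p,u,v,.009) for u,v in((281,183),(367,182))]); print('nest back',np.round(c,4)); m=c.mean(0); a=np.radians(2.8); print('nest c',m[:2]-.0575*np.array([np.cos(a),np.sin(a)]))
t=px2w(p,318,220,zc); e=px2w(p,320,372,zc); print('tips',t,e,'mid',(t+e)/2)
E
```

```text
t 33.25 pos [ 0.4736 -0.3288  0.1023] yaw 2.8 j1,j6 [-43.  45.] gap 25.8 gf 29.9 F [-0.6 -0.3 -0.3]
nest back [[ 0.5247 -0.3005  0.009 ]
 [ 0.5283 -0.358   0.009 ]]
nest c [ 0.46905273 -0.33210539]
tips [ 0.51466138 -0.32590677  0.07826585] [ 0.42983496 -0.33119725  0.07826585] mid [ 0.47224817 -0.32855201  0.07826585]
```

```bash
python3 -m crank '-0.3 0.3 2 0 1;0 0 2 0 1;0 0 1.3 0 1;0 0 0.7 0 1;0 0 0.3 0 1;0 0 0.2 0 1;0 0 0 0 1'
python3 - <<'E'
from h import *
st()
E
```

```text
time_s: 34.12
position: [0.4703, -0.332, 0.0367]
orientation: [0.0, 1.0, 0.024, 0.0]
force: [-0.4, 0.2, -0.9]
finger_gap: 0.294
gripper_force: 29.9
t 34.12 pos [ 0.4703 -0.332   0.0367] yaw 2.8 j1,j6 [-43.  44.] gap 25.5 gf 29.9 F [-0.4  0.2 -0.9]
```

```bash
python3 -m crank '0 0 0.03 0 1;0 0 0 0 4;0 0 0 0 5;0 0 0 0 5;0 0 -2 0 5;0 0 -5 0 5;0 0 -6 0 5;0 0 -6 0 5'; python3 -m crank '5 -3 -5 0 5;4 -3 -4 0 5;0 0 0 0 5;0 0 0 0 5'
python3 - <<'E'
from h import *
st(); p=snap('wrist','w12.png'); finds(p)
E
```

```text
time_s: 35.12
position: [0.4698, -0.3315, 0.2291]
orientation: [0.0, 1.0, 0.024, 0.0]
force: [0.9, -1.1, 0.2]
finger_gap: 0.574
gripper_force: 0.0
time_s: 35.62
position: [0.5465, -0.274, 0.3058]
orientation: [0.0, 1.0, 0.025, -0.0]
force: [0.2, 1.1, -0.4]
finger_gap: 0.569
gripper_force: 0.0
t 35.62 pos [ 0.5465 -0.274   0.3058] yaw 2.8 j1,j6 [-34.  53.] gap 49.5 gf 0.0 F [ 0.2  1.1 -0.4]
tape 0.87 [351 138 401 189] [ 0.607 -0.342  0.008]
bottle 0.73 [205 145 243 178] [ 0.601 -0.162  0.04 ]
fixture 0.71 [218 242 270 312] [ 0.449 -0.177  0.012]
coupler 0.65 [205 146 241 177] [ 0.6   -0.152  0.009]
coupler 0.59 [348 234 369 300] [ 0.47  -0.332  0.009]
nest_bottle 0.93 [457 121 537 206] [ 0.614 -0.492  0.009]
nest_bottle 0.87 [182 121 266 197] [ 0.603 -0.154  0.009]
nest_bottle 0.86 [293 345 359 383] [ 0.318 -0.295  0.009]
nest_bottle 0.74 [413 243 478 300] [ 0.469 -0.45   0.009]
nest_fixture 0.96 [211 229 281 312] [ 0.458 -0.18   0.009]
nest_fixture 0.37 [351 138 403 189] [ 0.607 -0.343  0.009]
nest_coupler 0.86 [339 222 381 310] [ 0.472 -0.333  0.009]
nest_coupler 0.38 [350 236 369 300] [ 0.469 -0.332  0.009]
```

View pics/w12.png

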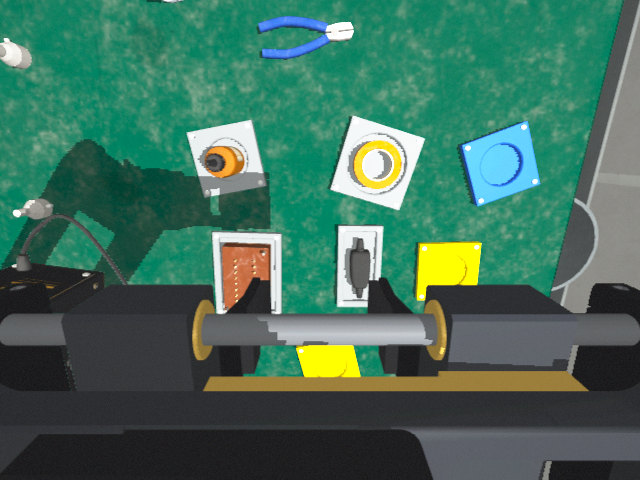

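All four are seated in their nests: tape (377,163), bottle (225,161), block (247,277) and coupler (359,267). The arm is clear, so I hand in.

```bash
python3 -c "
from plant import order
print(order.close_job())"
```

```text
the job is handed in; nothing more can be done
None
```

I put the tape roll, flux bottle, test block and coupler each in its matching grey nest, and the last picture showed all four in their recesses with the arm clear. I handed the job in at about 36 s; the hand-in gave no verdict.

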